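# Bring the framing mask to the clipped picture on a contact-strip viewer

## Task

On the picture viewer, roll the big thumbwheel with a fingertip until the sliding framing mask stands level with the binder clip, its pointer aimed at the middle of the clip (not at the round magnet). Move the mask only by means of the wheel, without touching the mask itself, and leave the small dimmer wheel alone.

Things in the scene. Friction and masses are not known exactly. Their poses are not given: they have to be found in the camera images.
- wheel_top (a point): Top of the big wheel's rim: black ribbed, 70 mm dia, 20 wide (x), 11 mm above the 64 mm high deck of a fixed grey viewer box (240 x 360 mm), mid near side. x: across the viewer, away from its near side; y: along it; z up. Press 2-5 mm with shut fingers, drag along y: mask goes the same way, 1.5 mm per mm of rim; stays where left. Sprung axle yields at 4 N, then 1.5 N/mm, to 7 mm.
- mask: Dark steel framing mask, 46 (x) x 52 (y) x 5 mm, window 28 x 38, over the picture strip (38 mm apart), 105 mm beyond the wheel in x. Origin: window centre, underside, 73 mm above the desk (sinks with the pressed wheel). Axes as wheel_top. Pointer to +48 mm in x, arm to -57. Slides in y only, 79 mm either side of the wheel's middle, driven by the big wheel; starts within 8 mm of the middle.
- clip: Dark steel binder clip with wire loop, 25 wide (y) x 16 x 21 mm high, fixed on the deck near its far edge, 68 mm beyond the mask's middle in x. Origin: middle of its underside; axes as wheel_top. Marks the wanted picture, 34 to 42 mm to either side (y) of the wheel's middle. A round steel magnet, 22 mm across, 9 high, stands on the opposite side.
- dimmer (a joint): Angle (rad, 0 at start) of the small dimmer wheel, 40 mm diameter, 8 wide, 6 mm out of the deck, 125 mm from the big wheel in -y. To be left as it is.

How it is judged (in metres and radians):
At the end, for the whole second after the job is handed in: The mask is at rest with its middle within 12 mm of the clip's middle, measured along the mask's slide (y) (y of mask in the frame of clip between -0.012 and 0.012 m and linear speed of mask below 0.01 m/s); the robot touches nothing.
It fails at once if the robot touches the mask itself (more than 1 N) (contact force between any of the fingers, the arm and mask above 1 N).
It fails at once if the small dimmer wheel is turned (more than 0.3 rad) (value of joint dimmer above 0.3 rad or value of joint dimmer below -0.3 rad).
It also fails if it takes over 32 s, if anything falls off the work surface, if the arm or the gripper's body presses on something with over 40 N, if the wrist force passes 120 N, or if a joint passes its speed limit or range.

## Robot

A 7-joint arm with a two-finger parallel gripper is mounted at the origin on the work surface. World frame = base frame: x ahead of the robot, y to its left, z up, the work surface at z = 0. Lengths are in m, angles in degrees, forces in N, time in s.
With the tool pointing down it reaches from about 0.425 to 0.875 m from the base axis. Payload 9.9 kg.
Tool frame: the origin (TCP) lies on the front face of the gripper's body, between the roots of the fingers; the fingertips stand 73 mm ahead of it and the grasp point (between the pads) lies 54 mm ahead of it; x points along the fingers, z is the direction in which the jaws open and shut, and the axes are right-handed (so a half turn about x gives the same grasp; the last joint's range is limited). The gripper opens to 85 mm and grips with 20 to 120 N. Pads are 22 mm wide; open, the fingers measure 114 mm over their backs; the gripper's body (76 mm by 85 mm) begins 54 mm behind the grasp point. The pads swing forward as they close: fully open they stand 13 mm farther back than shut.
Start: joints at [-68.801, 32.985, 1.427, 82.34, -0.859, 64.687, -3.237], TCP at [0.296, 0.607, 0.304] pointing down, gripper open.
Joint ranges: [-157.87, 157.87], [-19.46, 123.44], [-87.15, 90], [11.01, 140.99], [-62.26, 242.26], [9.8, 113.94], [-161.44, 161.44]. Speed limits (degrees/s): [127.2, 127.2, 172.46, 172.46, 180, 180, 180].

## Interface

Orientations are given as [roll, pitch, yaw] about the fixed x, y, z axes, in that order (R = Rz(yaw) Ry(pitch) Rx(roll)).
In Python, from cell import bot, imaging, ticket, sensors gives the robot as it stands. Calls block until the motion is done:
- bot.movep(position, orientation): joint-space move of the TCP to a pose.
- bot.move_straight(position, velocity=0.15, frame=None): straight line of the TCP; frame=None keeps the orientation; velocity is the mean speed in m/s.
- bot.movej(angles): joint-space move.
- bot.grip(opening, effort=None): finger opening in m; effort is the grip in N (None keeps the last); returns when the fingers have stopped.
- bot.pause(seconds).
- bot.inverse_kinematics(position, orientation): joint angles nearest the present ones, or None.
- imaging.snapshot(name): name is "side" or "top"; returns the picture (480x640x3 uint8, red, green, blue); there is no depth.
- imaging.camera_model(name): a dict with "intrinsics" (3x3 intrinsics, pixels), "xyz" and "attitude" of the camera in the world. Camera axes: x right, y up, looking along -z (the intrinsics and any distortion apply to the point x, -y, -z); pixel columns grow to the right and rows downward; lengths in m; the calibration is good to about 2 mm. A picture is of the moment at which its call begins. camera_model takes no time and is no camera call.
A pose or a line that the arm cannot do raises bot.Unreachable and nothing moves.
- ticket.finish_job(): hands the job in, once; it reports no verdict.
Readings, each from a call of its own:
- sensors.get_clock(): time.
- sensors.get_joint_positions(): joint angles.
- sensors.get_dq(): joint speeds.
- sensors.get_joint_efforts(): joint torques, N m.
- sensors.get_eef_pos(): TCP position.
- sensors.get_eef_rot(): TCP orientation.
- sensors.get_force(): force on the tool from outside, world axes, zero at the start.
- sensors.get_wrist_torque(): the same for the moment, N m.
- sensors.get_opening(): finger opening in m.
Only numpy, scipy, OpenCV 4.12 (cv2) and the standard library are available. Lean on these libraries where they do the work, as an engineer would, in place of code of your own. Each camera call takes 0.05 s, during which the arm holds its last target. There are 200 camera calls.

## Working session

There is one attempt and no reset: what is moved stays moved. The work goes in short steps, each a Python script; the robot and the scene stay as the last script left them, time stands still between calls to the robot, and variables do not carry over. Pictures are saved under pics/ and viewed, about 8 in all and at most 12, crops included, and the job is handed in when it is done.

```bash
mkdir -p pics; cat > h.py <<'E'
import numpy as np, cv2
from cell import bot, imaging, ticket, sensors
from scipy.spatial.transform import Rotation as R
def save(n,f,crop=None,s=1):
    p=imaging.snapshot(n)
    if crop: x0,y0,x1,y1=crop; p=p[y0:y1,x0:x1]
    p=cv2.resize(p,None,fx=s,fy=s,interpolation=cv2.INTER_CUBIC)
    cv2.imwrite('pics/'+f,p[:,:,::-1])
E
python3 - <<'E'
from h import *
save('top','t1.png');save('side','s1.png')
for n in('top','side'): print(imaging.camera_model(n))
print(sensors.get_clock(),sensors.get_eef_pos(),sensors.get_eef_rot())
E
```

```text
{'intrinsics': array([[578.20696578,   0.        , 316.83558119],
       [  0.        , 578.20696578, 233.90090109],
       [  0.        ,   0.        ,   1.        ]]), 'xyz': array([ 0.4935774 , -0.03195945,  0.73941553]), 'attitude': array([  8.96627564,  -0.36228244, -91.35380664])}
{'intrinsics': array([[596.04272611,   0.        , 326.45283223],
       [  0.        , 596.04272611, 237.11432732],
       [  0.        ,   0.        ,   1.        ]]), 'xyz': array([0.22378054, 0.49937301, 0.57260302]), 'attitude': array([ 5.38519136e+01,  1.25169453e-01, -1.44503584e+02])}
0.1 [0.29577301 0.60640461 0.3031338 ] [-176.52729411   89.91356019 -112.5232891 ]
```

View pics/t1.png

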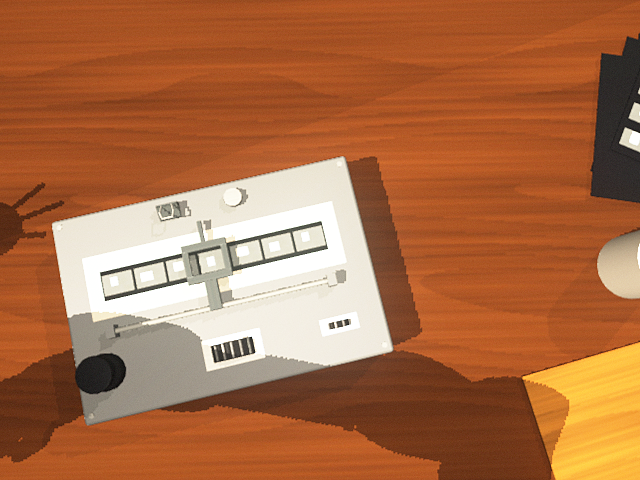

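View pics/s1.png

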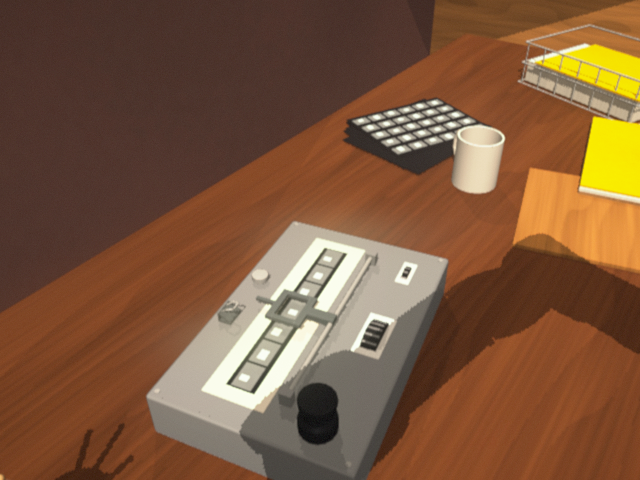

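The top view shows the wheel at about (233,349), the dimmer at (340,323), the mask at (207,261), the clip at (170,211), the magnet at (234,197) and a tall black object at (100,373). In the side view the wheel is at (375,336), the clip at (231,311) and the mask at (293,308). I'll enlarge both.

```bash
python3 - <<'E'
from h import *
save('top','t2.png',(140,180,340,380),3);save('side','s2.png',(200,240,400,400),3)
E
```

```text
(no output)
```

View pics/t2.png

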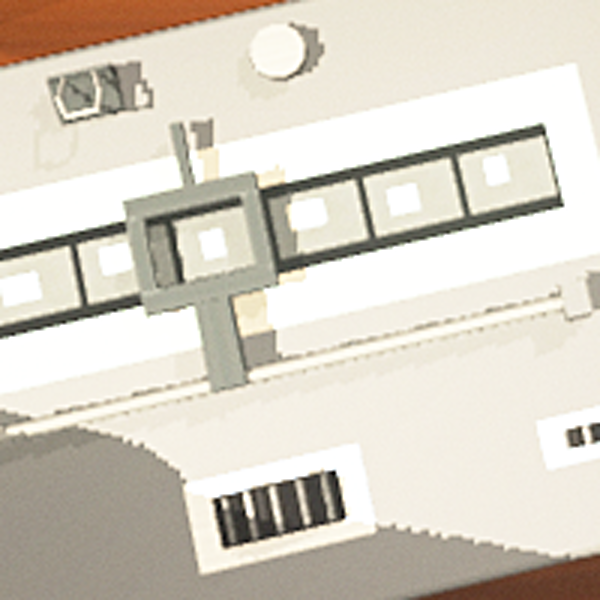

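View pics/s2.png

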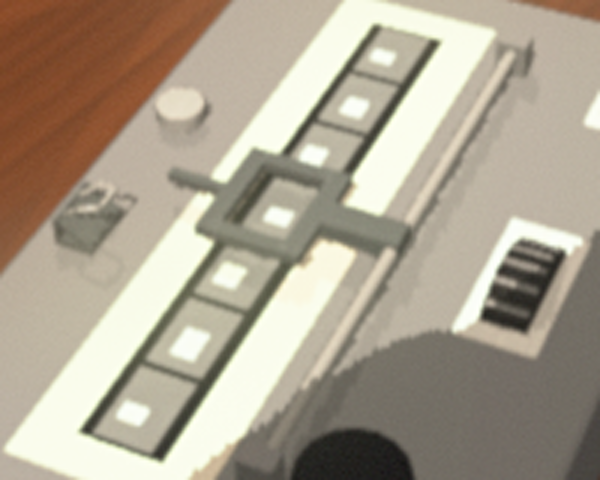

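```bash
cat >> h.py <<'E'
def ray(n,uv):
    c=imaging.camera_model(n);d=np.linalg.inv(c['intrinsics'])@[*uv,1]
    return c['xyz'],R.from_euler('xyz',c['attitude'],degrees=True).as_matrix()@(d*[1,-1,-1])
def tri(a,b):
    o1,d1=ray('top',a);o2,d2=ray('side',b)
    s=np.linalg.lstsq(np.c_[d1,-d2],o2-o1,rcond=None)[0]
    p,q=o1+s[0]*d1,o2+s[1]*d2
    return (p+q)/2,np.linalg.norm(p-q)
def onz(n,uv,z):
    o,d=ray(n,uv);return o+d*(z-o[2])/d[2]
E
python3 - <<'E'
from h import *
np.set_printoptions(precision=4,suppress=True)
P=dict(farR=((343.5,157),(295,222)),nearR=((392,350),(447,260)),farL=((53,223),(152,400)),nearL=((88,424),(350,474)),
wheel=((233.3,349.7),(375,334.3)),mask=((207.4,260.3),(291.3,307.6)),clip=((167.3,211.7),(231,311.7)),dim=((340,323),(406,272)),magnet=((233.5,197),(260.5,275)))
W={}
for k,(a,b) in P.items():
    p,e=tri(a,b);W[k]=p;print(k,p,'gap',round(e,4))
D={k:onz('top',P[k][0],.064) for k in('farR','nearR','farL','nearL')}
for k in D:print(k,D[k])
ex=D['farR']+D['farL']-D['nearR']-D['nearL'];ey=D['farL']+D['nearL']-D['farR']-D['nearR']
th=np.arctan2(ex[1],ex[0]);th2=np.arctan2(-ey[0],ey[1]);print(np.degrees([th,th2]),np.linalg.norm(ex)/2,np.linalg.norm(ey)/2)
w=onz('top',P['wheel'][0],.075);t=(th+th2)/2;r=np.array([[np.cos(t),np.sin(t)],[-np.sin(t),np.cos(t)]])
for k,z in dict(mask=.078,clip=.080,magnet=.073,dim=.07).items(): print(k,'rel wheel',r@(onz('top',P[k][0],z)-w)[:2],'tri',r@(W[k]-W['wheel'])[:2])
print('wheel',w)
E
```

```text
farR [ 0.6933 -0.0738  0.0611] gap 0.0019
nearR [ 0.4635 -0.1219  0.062 ] gap 0.0008
farL [0.6189 0.2741 0.0567] gap 0.0062
nearL [0.3914 0.2247 0.0619] gap 0.0039
wheel [0.4681 0.0599 0.0656] gap 0.0003
mask [0.5705 0.0885 0.0748] gap 0.0004
clip [0.6281 0.1354 0.073 ] gap 0.0018
dim [ 0.4954 -0.0629  0.065 ] gap 0.0003
magnet [0.6456 0.0589 0.0702] gap 0.0003
farR [ 0.6933 -0.0732  0.064 ]
nearR [ 0.4633 -0.1218  0.064 ]
farL [0.6201 0.2729 0.064 ]
nearL [0.39   0.2229 0.064 ]
[12.0871 11.9683] 0.23529292493847556 0.3530735551094678
mask rel wheel [0.1055 0.0074] tri [0.1061 0.0066]
clip rel wheel [0.1714 0.0408] tri [0.1722 0.0405]
magnet rel wheel [ 0.1725 -0.0369] tri [ 0.1734 -0.038 ]
dim rel wheel [ 0.001  -0.1243] tri [ 0.0011 -0.1258]
wheel [0.4684 0.0586 0.075 ]
```

```bash
cat >> h.py <<'E'
np.set_printoptions(precision=4,suppress=True)
t=np.radians(12.03);VX=np.array([np.cos(t),np.sin(t),0]);VY=np.array([-np.sin(t),np.cos(t),0])
WT=np.array([.4684,.0592,.075]);X=np.array([0,0,-1.])
def ori(s):
    z=s*VX;return R.from_matrix(np.c_[X,np.cross(z,X),z]).as_euler('xyz',degrees=True)
def tip(dy,dz): return WT+VY*dy+[0,0,.073+dz]
def stroke(a,b,press=.003):
    bot.move_straight(tip(a,.012),.15)
    dz=.004;bot.move_straight(tip(a,dz),.05)
    f0=sensors.get_force()[2]
    while sensors.get_force()[2]-f0<2 and dz>-.005:
        dz-=.001;bot.move_straight(tip(a,dz),.03)
    dz=max(dz-press,-.006)
    print('contact dz',dz+press,end=' ')
    bot.move_straight(tip(a,dz),.03);print('F',sensors.get_force())
    bot.move_straight(tip(b,dz),.03);print('F',sensors.get_force(),'tip',sensors.get_eef_pos()-WT)
    bot.move_straight(tip(b,.015),.1)
E
python3 - <<'E'
from h import *
bot.grip(0.0)
q=sensors.get_joint_positions();c=[]
for s in(1,-1):
    k=bot.inverse_kinematics(tip(0,.06),ori(s));print(s,k)
    if k is not None:c.append((abs(np.array(k)-q).max(),s))
s=min(c)[1];o=ori(s);open('s.txt','w').write(str(s))
bot.movep(tip(-.008,.12),o);bot.move_straight(tip(-.008,.03))
print(sensors.get_clock(),sensors.get_opening(),sensors.get_eef_rot(),o,sensors.get_force())
stroke(-.007,.007)
bot.move_straight(tip(-.007,.10),.2)
print(sensors.get_clock(),sensors.get_force())
save('top','t3.png');save('side','s3.png',(200,240,400,400),3)
E
```

```text
1 [-25.796   24.2822  18.0376 119.6712 -12.0119  37.723   12.3201]
-1 [ -55.2399   48.0407   77.8182  120.5052  -55.6698   61.6674 -116.3072]
3.8083 -0.00017377201118764935 [-8.0252 89.9742  4.0212] [-12.03  90.     0.  ] [0.0865 0.2016 1.0635]
contact dz -0.001 F [-1.6244  0.2805  9.4822]
F [-1.862   0.8781  9.379 ] tip [-0.0014  0.007   0.0694]
7.425 [-1.3399  0.4618  0.5877]<sys>:0: UserWarning: Gimbal lock detected. Setting third angle to zero since it is not possible to uniquely determine all angles.
```

View pics/s3.png

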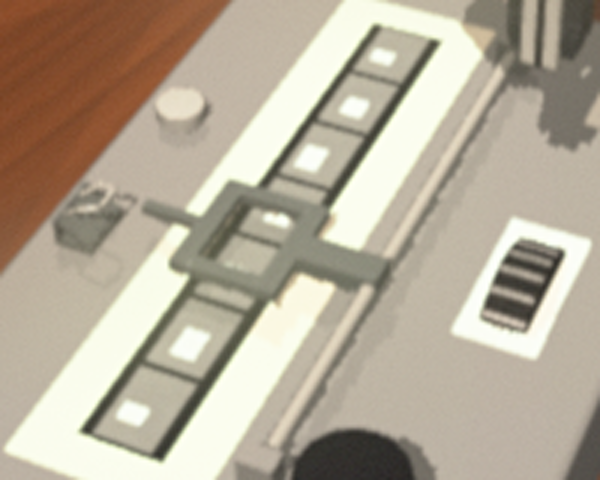

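View pics/t3.png

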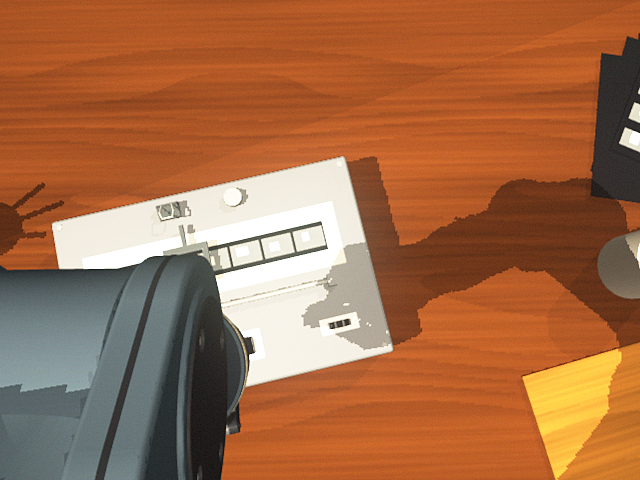

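The mask moved toward the clip: its centre in the side view is now about (283,319). I'll measure it, then do the remaining stroke.

```bash
python3 - <<'E'
from h import *
f=lambda uv,z:(onz('side',uv,z)-WT)@VY
m0=f((291.3,307.6),.078);m1=f((283,319.3),.078);c=f((231,311.7),.080)
print(m0,m1,c,f((231,311.7),.073),f((200+93/3,240+222/3),.0745))
d=(0.0398-m1)/1.5;print('stroke',d)
d=float(np.clip(d,0,.016))
stroke(-d/2,d/2)
bot.move_straight(tip(0,.10),.2);print(sensors.get_clock())
bot.movep(tip(-.10,.20),ori(int(open('s.txt').read())))
save('side','s4.png',(200,240,400,400),3);print(sensors.get_clock())
E
```

```text
0.010413553177151315 0.03245936602142726 0.04733754727749794 0.041168132867427584 0.045963286014451446
stroke 0.004893755985715162
contact dz -0.001 F [-2.2019  0.4844  9.9438]
F [-1.0794  0.5463  8.9884] tip [-0.0004  0.0025  0.0694]
11.3
11.975<sys>:0: UserWarning: Gimbal lock detected. Setting third angle to zero since it is not possible to uniquely determine all angles.
```

View pics/s4.png

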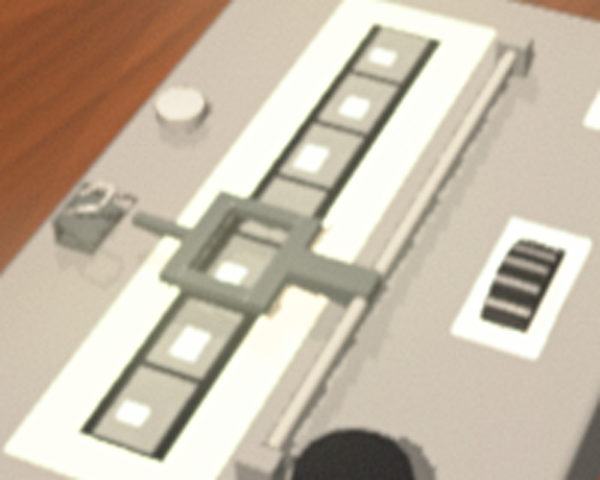

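The mask centre is now at about (280,324) in the side view, and the pointer is nearly level with the clip. I'll clear the arm and check from the top camera.

```bash
python3 - <<'E'
from h import *
print((onz('side',(280.3,323.7),.078)-WT)@VY)
bot.movep([.30,-.45,.30],ori(int(open('s.txt').read())))
save('top','t5.png',(120,180,320,380),3);print(sensors.get_clock())
E
```

```text
0.040298840178402844
13.6917<sys>:0: UserWarning: Gimbal lock detected. Setting third angle to zero since it is not possible to uniquely determine all angles.
```

View pics/t5.png

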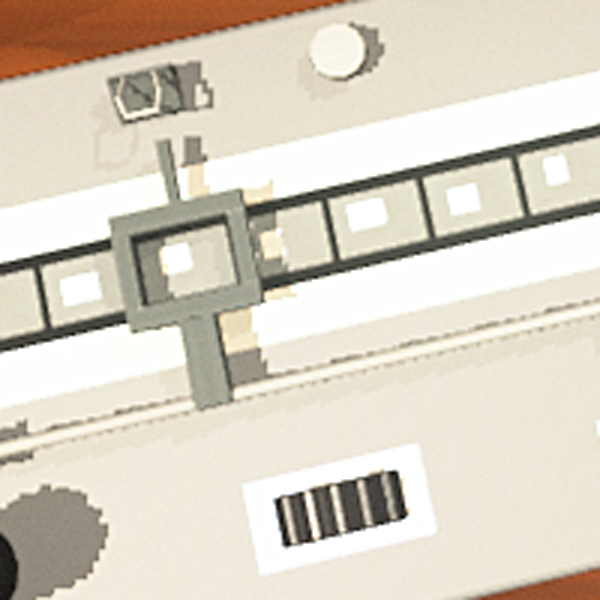

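```bash
python3 - <<'E'
from h import *
m=(onz('top',(182.3,266.3),.078)-WT)@VY
for u in(142,145,150):print(m,(onz('top',(120+u/3,211),.080)-WT)@VY-m)
E
```

```text
0.03613287556583034 0.0038402946798274107
0.03613287556583034 0.0027133917201333582
0.03613287556583034 0.0008351644144549281
```

Remaining error is 1–4 mm against the 12 mm tolerance, and the arm is clear, so I'm handing in.

```bash
python3 - <<'E'
from h import *
print(sensors.get_clock(),sensors.get_force());ticket.finish_job()
E
```

```text
13.6917 [ 0.2027 -0.35    0.205 ]
the job is handed in; nothing more can be done
```

I rolled the big wheel in two fingertip strokes toward the clip, 14 mm and then 5 mm, each pressed about 3 mm with 9–10 N of downward force. The mask moved from about +7 mm to about +36 mm along its slide, measured from the wheel's middle. I then moved the arm clear and handed the job in at 13.7 s.

- **Alignment:** the last top view puts the mask 1–4 mm short of the clip's middle, against the allowed 12 mm. The side view read about 4 mm further along for the mask (40 mm). It showed the same kind of offset before the first move, so I relied on the top view.
- **Contact:** the wrist force read below 0.5 N per axis at the end, with the arm clear of everything.
- **Dimmer:** the fingers stayed well away from the dimmer wheel during both strokes. I didn't measure its angle. After the second stroke the arm moved off in its direction, but the fingertips were about 0.2 m above the deck by then.

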